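# Ease the lowering wedge out of the bonding press and put it away in its rack

### The arm

A 6-joint arm with a two-finger parallel gripper is mounted at the origin on the work surface; the furniture and walls round the work are solid. World frame = base frame: x ahead of the robot, y to its left, z up, the work surface at z = 0. Lengths are in mm, angles in rad, forces in N, time in s.
With the tool pointing down it reaches from about 275 to 750 mm from the base axis. Payload 10.2 kg.
Tool frame: the origin (TCP) lies at the very end of the fingers, on their centre line; the grasp point (between the pads) lies ctrl.grip_depth behind it (ctrl.grip_depth is the distance from the TCP to the grasp point, in mm); z points along the fingers, y is the direction in which the jaws open and shut (so a half turn about z gives the same grasp; the last joint's range is limited). The gripper opens to 85 mm and grips with 20 to 120 N. Pads are 22 mm wide; open, the fingers measure 114 mm over their backs; the gripper's body (76 mm by 85 mm) begins 54 mm behind the grasp point. The pads swing forward as they close: fully open they stand 13 mm farther back than shut.
Start: joints at [1.009, 0.313, 1.498, -0, 1.331, -0.223], TCP at [174.5, 495.158, 231.294] pointing down, gripper open.
Joint ranges: [-2.94, 2.94], [-0.97, 2.17], [0.19, 2.56], [-1.23, 4.37], [0.02, 3.11], [-2.88, 2.88]. Speed limits (rad/s): [2.39, 2.39, 3.01, 3.14, 3.14, 3.14].

### API

Orientations are given as a unit quaternion [w, x, y, z].
In Python, from rig import telemetry, eyes, ctrl, nets gives the robot as it stands. The module is installed in compiled form; this text tells all that it offers.
- The arm moves only by the tool drive_tool, never from a script. Its argument "series" is text: rows parted by semicolons, each of 7 numbers parted by spaces: the shift along the tool's x, y, z normalised to -1 to 1, where 1 is 0.12 m, then the turn, a rotation vector about the tool's x, y, z normalised to -1 to 1, where 1 is 0.5 rad, then the opening, from 0 (shut) to 1 (fully open). In form: tx ty tz wx wy wz hand; .... A call has 1 to 20 rows; each row is the pose to reach, as a shift and turn from the pose measured when the call began, along the tool's axes at that moment; what a row does not reach only later rows make up. A row lasts 1/10 s, in which the tool goes at most 50 mm and 8.59 degrees, less where a joint would pass 70% of its speed; a pose out of reach is approached as far as the arm can. A call with a number of a shift or a turn outside -1 to 1 is refused whole. A call with a gripper value outside its range is refused whole. The fingers move at their own pace and stop on an object; "newtons" is the grip in N (left out, the last holds). Time passes only in rows, so rows that repeat a pose let the fingers close. It gives the time, the measured TCP pose, the force and the opening at its end, in the units of the state.
- telemetry.sense(): the state, without advancing time (a new reading comes with each control period).
- eyes.capture(name): name is "side" or "top"; returns a dict with "frame" (400x640x3 uint8, red, green, blue), "fx", "fy", "cx", "cy" (pixels), "view" (4x4, takes a point from world to camera coordinates). Camera axes: x right, y up, looking along -z (the intrinsics and any distortion apply to the point x, -y, -z); pixel columns grow to the right and rows downward; lengths in mm; the calibration is good to about 2 mm. A picture is of the moment at which its call begins. There is no depth.
- ctrl.finish_job(): hands the job in, once; it reports no verdict.
Trained networks look in a picture, given as the dict that the camera call returned (one of the last four; its "shot" number tells which), for a name from the list of things; names that differ only in an ending like _2 or _b are one class to them, and where a whole thing is asked for, a point or a joint stands for the part that bears it (a point fixed in the world has none). Each returns a list of dicts, best first, with "confidence" (0 to 1); they miss things now and then, are a little off and sometimes report something else, mostly with a low value. They report only what shows in the picture. A call takes as long as a camera call.
- nets.spot_in(name, picture): "rect" ([left, top, right, bottom] in pixels, round what is visible of it).
The state is a dict: "time_s": time; "joints": joint angles; "dq": joint speeds; "tau": joint torques, N m; "eef_pos": TCP position; "ee_rot": TCP orientation; "force": force on the tool from outside, world axes, zero at the start; "wrist_torque": the same for the moment, N m; "grip_width": opening from 0.0 (shut) to 1.0 (fully open).
Only numpy, scipy, OpenCV 4.12 (cv2) and the standard library are available. Lean on these libraries where they do the work, as an engineer would, in place of code of your own. Each camera call takes 0.05 s, during which the arm holds its last target. There are 200 camera calls.

### The job

The heavy plate of the bonding press is propped ajar on the long orange wedge. Ease the wedge back out little by little, so that the plate sinks slowly onto the glass windows and never drops, then put the wedge away in the empty middle pocket of the leaning grey rack, thick end down and fully home. Leave the other wedges and the things round about where they are.

Things in the scene. Friction and masses are not known exactly. Their poses are not given: they have to be found in the camera images.
- press: Bonding press, fixed: aluminium base 200 mm deep (x), 150 wide (y), flat top 25 mm above the bench. Origin on the bench under the middle of the base's front edge; x runs back into the press, away from the robot. Two guide rails on the base, 4 mm high, 45 mm apart inside, x = 5 to 140 mm, with the wedge between them. Glass windows on rubber pads outside the rails. Open in front.
- plate (a joint): Opening angle (rad) of the press's hinged steel plate. 0 = down on the windows, its underside 6 mm above the base; 0.047 to 0.058 at the start. Only the wedge holds it up: it sinks as fast as the wedge is drawn out (10 mm of wedge = 1.3 mm at the front edge = 0.0075 rad). It must not sink faster than 0.15 rad/s, which is drawing the wedge at 0.2 m/s.
- plate_edge (a point): Middle of the plate's lower front edge, which rests on the wedge's slope with about 14 N (varies), 5 mm behind the base's front edge. The plate is 160 x 130 x 16 mm, about 2.6 kg, hinged at its back; a black lifting bar on it, 93 mm behind the front edge, tops out 42 mm above the underside.
- wedge: Orange nylon wedge, 150 x 40 mm, 0.11 kg. Origin at the middle of its flat underside, x to the thin nose, z out of the sloped face. Rear 40 mm (x = -75 to -35 mm): flat grip block 18 mm thick, black ribs on top; from there the top slopes evenly to the 4 mm nose. Sides plain and upright: grip across the 40 mm. Friction about 0.6 (varies): takes 6 to 20 N to draw out.
- wedge_tail (a point): Centre of the wedge's thick end face: x = -75 mm, 9 mm above the underside. At the start the wedge lies flat on the base between the rails, nose inward, and this end overhangs the base's front edge by 50 to 64 mm, 25 mm (underside) above the bench.
- wedge_nose (a point): Centre of the wedge's thin end face, 4 mm thick, x = +75 mm, 2 mm above the underside. Drawing the wedge 65 to 80 mm brings the plate down and frees it; after 86 to 100 mm the nose is clear of the base.
- rack: Grey rack, fixed, 170 mm deep (x), 76 wide, three pockets one behind the other 36 mm apart along x, the middle one empty. Origin on the bench under the middle pocket's floor; x away from the robot. Pockets lean back 45 degrees: a wedge slides in thick end first along (-0.707, 0, -0.707) of this frame, its flat underside on the pocket's lower (far) wall, nose up and away from the robot.
- pocket (a point): Centre of the wedge's thick end face when fully home in the middle pocket: on its floor, 9 mm from its lower wall, 19 mm above the bench. The pocket is 22 mm across (wedge 18) and 46 mm wide along y (wedge 40). Lower wall 75 mm long, upper wall 50 mm; cheeks at both sides, 45 mm, enclose the whole grip block, so the wedge must be held nearer its nose to go home.
- short_wedge: Shorter orange wedge, 95 mm long, same width and grip block, standing loose in the front pocket (nearest the robot), 25 mm from the middle one measured across the pockets. Its nose comes level with a point 70 mm from the thick end of a wedge home in the middle pocket. Origin at the middle of its flat underside, x to its nose. Leave it there.
- long_wedge: Orange wedge like the first (150 mm), standing loose in the rear pocket, 25 mm from the middle one measured across the pockets. Origin at the middle of its flat underside, x to its nose. Leave it there.
- flask_yellow: Large conical glass flask, half full and yellow, fixed on the bench to the right of the press: 196 mm across at its foot, 318 mm high, narrowing upward. Origin under its middle. Keep arm and gripper clear of it.
- psu_leads: Leads of the power supply, fixed; origin on the bench under the bundle. One black cable, 9 mm high, lies on the bench round the flask's left side and ends in front of the press, about 340 mm nearer the robot and 320 mm to the left of this origin. The bench in front of the press and the rack is otherwise clear.
- timer: White lab timer, 58 x 58 x 19 mm, lying loose on the bench. Origin under its middle. Leave it.
- primer_bottle: Small reagent bottle with a red cap, 36 mm across, 64 mm high, loose on the bench. Origin under its middle. Leave it.
- dish: Clear round lidded dish, 60 mm across, 16 mm high, loose on the bench. Origin under its middle. Leave it.

How it is judged:
By the outcome, as a careful person would: the job done as asked, in the order asked, and still so for the second after the job is handed in, with the robot touching nothing.
It also fails if it takes over 67 s, if anything falls off the work surface, if the arm or the gripper's body presses on something with over 40 N, if the wrist force passes 120 N, or if a joint passes its speed limit or range.

## Working session

There is one attempt and no reset: what is moved stays moved. The work goes in short steps, Python scripts to look and compute and a tool call to move; the robot and the scene stay as the last step left them, time stands still between calls to the robot, and variables do not carry over. Pictures are saved under pics/ and viewed, about 8 in all and at most 12, crops included, and the job is handed in when it is done.

Besides the shell and the picture viewer there is one more tool, called after ">>>" as name(argument=value, ...), one argument or row to a line, values as JSON. drive_tool: Moves the arm, as the interface text tells. Scaled input: -1 to 1 covers 0.12 m each way for a shift and 0.5 rad each way for a turn. Its arguments: {"type":"object","properties":{"series":{"type":"string"},"newtons":{"type":"number"}},"required":["series"]}

```bash
mkdir -p pics; cat > h.py <<'E'
import numpy as np, cv2
from rig import telemetry, eyes, ctrl, nets
from scipy.spatial.transform import Rotation as R
def ray(p,u,v):
    V=np.array(p["view"]);d=np.array([(u-p["cx"])/p["fx"],-(v-p["cy"])/p["fy"],-1.])
    r=V[:3,:3].T@d; o=-V[:3,:3].T@V[:3,3]; return o,r
def onz(p,u,v,z):
    o,r=ray(p,u,v); return o+r*(z-o[2])/r[2]
def proj(p,X):
    V=np.array(p["view"]);c=V[:3,:3]@np.array(X,float)+V[:3,3]
    return p["cx"]+p["fx"]*c[0]/-c[2], p["cy"]-p["fy"]*c[1]/-c[2]
def tri(p1,a,p2,b):
    A=np.zeros((3,3));B=np.zeros(3)
    for o,r in(ray(p1,*a),ray(p2,*b)):
        r=r/np.linalg.norm(r);P=np.eye(3)-np.outer(r,r);A+=P;B+=P@o
    return np.linalg.solve(A,B)
def save(p,n,box=None,s=1):
    f=p["frame"][...,::-1]
    if box: l,t,r,b=box; f=f[t:b,l:r]
    cv2.imwrite("pics/"+n+".png",cv2.resize(f,None,fx=s,fy=s,interpolation=cv2.INTER_CUBIC))
E
python3 - <<'E'
from h import *
print(telemetry.sense(),ctrl.grip_depth)
for n in("top","side"):
    p=eyes.capture(n);save(p,n+"0",None,1.25)
    print(n,{k:(np.round(v,2).tolist() if k=="view" else v) for k,v in p.items() if k!="frame"})
    print("cam pos",ray(p,0,0)[0])
    for t in("press","plate","wedge","wedge_tail","rack","short_wedge","long_wedge","pocket","flask_yellow","timer","primer_bottle","dish"):
        print(t,[(np.round(d["rect"]).tolist(),round(d["confidence"],2)) for d in nets.spot_in(t,p)[:4]])
E
```

```text
{'time_s': 0.0, 'joints': array([ 1.00857248e+00,  3.13479262e-01,  1.49845304e+00,  3.87101100e-05,
        1.33101049e+00, -2.23397649e-01]), 'dq': array([-7.58023790e-04,  6.54847130e-05,  1.25478141e-03,  5.27005455e-04,
        1.43473167e-03, -2.77332796e-04]), 'tau': array([-7.97931152e-04, -4.12266612e+01, -2.59741312e+01, -2.71092194e-04,
        4.17535906e-03, -3.32100376e-05]), 'eef_pos': array([174.35707573, 494.92311538, 230.71410145]), 'ee_rot': array([-2.75774478e-04,  1.68608385e-01,  9.85682888e-01, -6.16459497e-04]), 'force': array([ 0.46449813, -0.58182051, -0.2172187 ]), 'wrist_torque': array([0.02758925, 0.0068651 , 0.00582082]), 'grip_width': 0.99889088340244} 18.700000000000003
top {'fx': 444.7450124137705, 'fy': 444.7450124137705, 'cx': 318.06207924749407, 'cy': 203.9636844886693, 'view': [[-0.02, -1.0, -0.03, 147.25], [1.0, -0.02, 0.07, -561.0], [-0.07, -0.02, 1.0, -1253.99], [0.0, 0.0, 0.0, 1.0]], 'shot': 1}
cam pos [ 478.14769556  103.12311022 1292.14560278]
press [([233.0, 135.0, 314.0, 218.0], 0.76)]
plate [([240.0, 146.0, 309.0, 214.0], 0.96)]
wedge [([
[... 971 characters left out ...]
 881.75361843]
press [([274.0, 144.0, 332.0, 198.0], 0.95)]
plate [([273.0, 143.0, 328.0, 190.0], 0.77), ([191.0, 152.0, 236.0, 203.0], 0.34)]
wedge [([280.0, 183.0, 299.0, 205.0], 0.86), ([275.0, 146.0, 329.0, 189.0], 0.41)]
wedge_tail [([219.0, 122.0, 240.0, 155.0], 0.63), ([282.0, 182.0, 303.0, 203.0], 0.54)]
rack [([190.0, 156.0, 239.0, 201.0], 0.77)]
short_wedge [([204.0, 152.0, 222.0, 171.0], 0.81)]
long_wedge [([218.0, 119.0, 238.0, 155.0], 0.81)]
pocket [([190.0, 149.0, 237.0, 202.0], 0.64), ([290.0, 272.0, 320.0, 298.0], 0.16)]
flask_yellow []
timer [([290.0, 273.0, 319.0, 297.0], 0.96)]
primer_bottle [([320.0, 281.0, 338.0, 310.0], 0.74)]
dish [([370.0, 302.0, 395.0, 328.0], 0.58)]
```

View pics/top0.png

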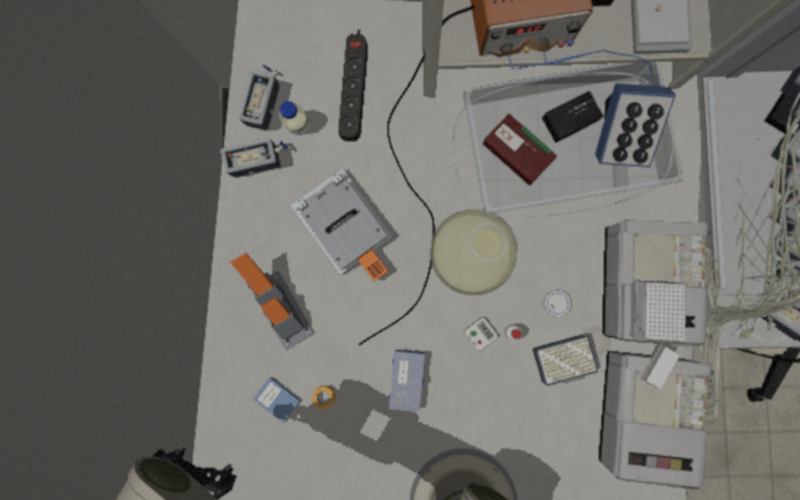

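View pics/side0.png

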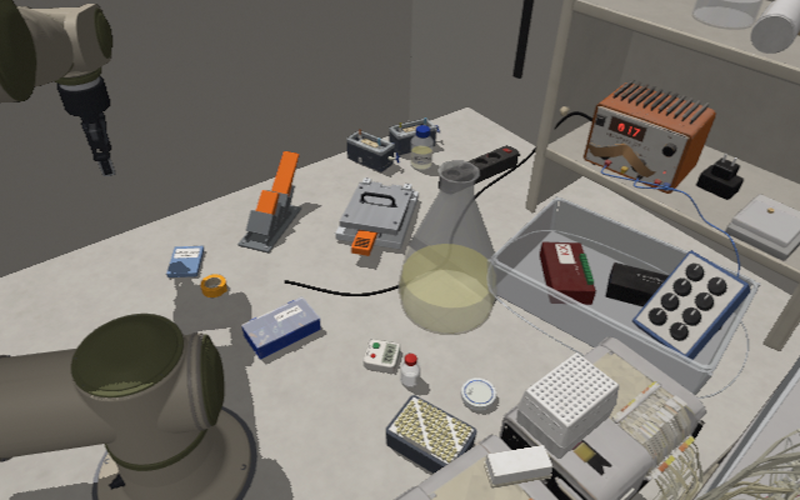

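```bash
python3 - <<'E'
from h import *
p=eyes.capture("top");a=cv2.resize(p["frame"][130:290,170:330,::-1],None,fx=3.75,fy=3.75,interpolation=cv2.INTER_CUBIC)
cv2.imwrite("pics/topc.png",a)
p=eyes.capture("side");a=cv2.resize(p["frame"][110:215,180:340,::-1],None,fx=5,fy=5,interpolation=cv2.INTER_CUBIC)
cv2.imwrite("pics/sidec.png",a)
E
```

```text
(no output)
```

View pics/topc.png

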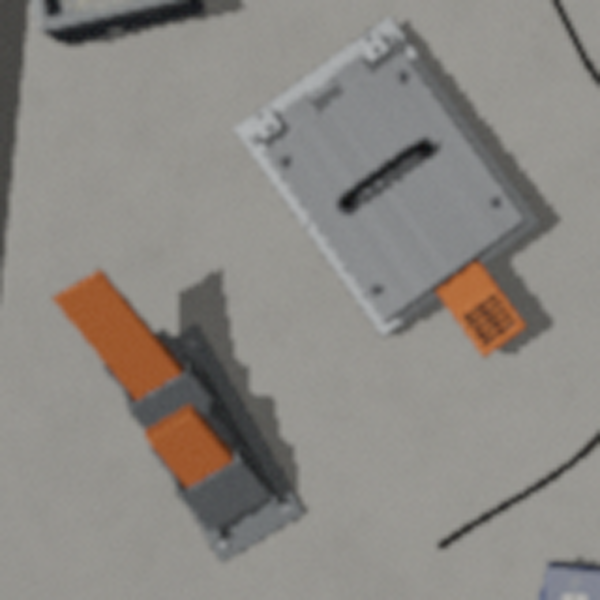

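View pics/sidec.png

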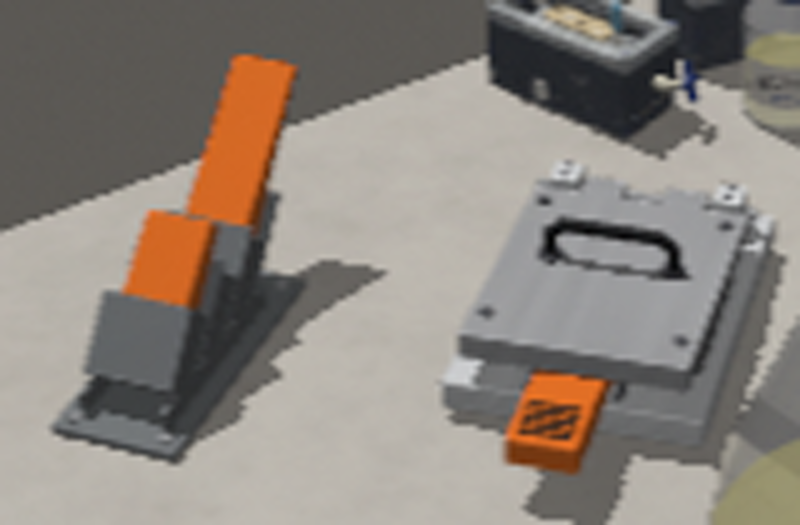

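Views: 4 of 12 so far. In the top view the wedge tail is at about px (305,221), the rack at (230,250) and the press at (273,178). The side view agrees: wedge about (289,196), rack about (214,178). The rack's middle pocket is empty. Next I'll fit silhouettes to get the poses.

```bash
cat > fit.py <<'E'
from h import *
from scipy.optimize import minimize
def orange(p):
    f=p["frame"].astype(float); return np.clip((f[...,0]-f[...,2]-40)/120,0,1)  # soft mask
def T(x,y,z,yaw,pitch=0):
    M=np.eye(4);M[:3,:3]=(R.from_euler("z",yaw)*R.from_euler("y",-pitch)).as_matrix();M[:3,3]=x,y,z;return M
def seg(M,s0,s1,L):   # points of wedge portion, s from tail, frame M at tail centre underside
    th=lambda s:18 if s<=40 else 18-14*(s-40)/(L-40)
    ss=sorted({s0,s1}|({40} if s0<40<s1 else set()))
    P=np.array([[s,y,z] for s in ss for y in(-20,20) for z in(0,th(s))]);return P@M[:3,:3].T+M[:3,3]
def rend(p,polys,box,k=6):
    l,t,r,b=box;im=np.zeros(((b-t)*k,(r-l)*k),np.uint8)
    for P in polys:
        q=np.array([proj(p,X) for X in P]);q=((q+.5-[l,t])*k)-.5
        cv2.fillConvexPoly(im,cv2.convexHull(np.round(q*16).astype(np.int32)),255,shift=4)
    return cv2.resize(im,(r-l,b-t),interpolation=cv2.INTER_AREA)/255.
def fit(ps,boxes,model,x0,step):
    ms=[orange(p)[b[1]:b[3],b[0]:b[2]] for p,b in zip(ps,boxes)]
    ms=[m/np.percentile(m[m>.3],60) for m in ms]; ms=[np.clip(m,0,1) for m in ms]
    def c(v): return sum(((rend(p,model(v,i),b)-m)**2).sum() for i,(p,b,m) in enumerate(zip(ps,boxes,ms)))
    best=None
    for _ in range(2):
        S=np.vstack([x0]+[x0+np.eye(len(x0))[i]*step[i] for i in range(len(x0))])
        r=minimize(c,x0,method="Nelder-Mead",options=dict(initial_simplex=S,maxfev=900,xatol=.01,fatol=.002));x0=r.x
    return r.x,r.fun,sum(m.sum() for m in ms)
E
cat > run1.py <<'E'
from fit import *
pt=eyes.capture("top");ps=eyes.capture("side")
c=lambda u,v:(170+u/3.75-.37,130+v/3.75-.37)
s=lambda u,v:(180+u/5-.4,110+v/5-.4)
for n,a,b in(("long nose R",(102,271),(297,68)),("long nose L",(55,298),(233,55)),("short L",(147,430),(150,212)),("short R",(190,405),(215,220)),
  ("base L",(222,560),(55,430)),("base R",(302,510),(180,460)),("wedge L",(487,356),(510,443)),("wedge R",(525,325),(580,458)),("plate FL",(385,325),(460,343)),("plate FR",(533,222),(692,375))):
    print(n,tri(pt,c(*a),ps,s(*b)).round(1))
w0=onz(pt,*c(506,340),43)
# wedge: tail x,y,yaw,visible length top, visible length side
f=lambda v,i:[seg(T(v[0],v[1],25,v[2]),0,v[3+i],150)]
for sets in([0,1],[0],[1]):
    P=[(pt,ps)[i] for i in sets];B=[((275,190,325,232),(270,178,312,212))[i] for i in sets]
    g=lambda v,i,sets=sets:[seg(T(v[0],v[1],25,v[2]),0,min(v[3+sets[i]],149),150)]
    print("wedge",[np.round(q,3) for q in fit(P,B,g,np.array([w0[0],w0[1],.64,58,58]),[5,5,.1,5,5])])
# rack: x,y,yaw,long vis start top/side, short vis start top/side
def tailM(v,dx):
    u=np.array([.7071,0,.7071]);n=np.array([-.7071,0,.7071])
    q=np.array([dx,0,19])-9*n; cz,sz=np.cos(v[2]),np.sin(v[2])
    return T(v[0]+cz*q[0],v[1]+sz*q[0],q[2],v[2],np.pi/4)
for sets in([0,1],[0],[1]):
    P=[(pt,ps)[i] for i in sets];B=[((180,198,238,262),(196,115,245,174))[i] for i in sets]
    g=lambda v,i,sets=sets:[seg(tailM(v,36),v[3+sets[i]],150,150),seg(tailM(v,-36),v[5+sets[i]],95,95)]
    r0=onz(pt,*c(230,490),19)
    print("rack",r0.round(),[np.round(q,3) for q in fit(P,B,g,np.array([r0[0],r0[1],.6,70,70,50,50]),[8,8,.1,8,8,8,8])])
E
python3 run1.py
```

```text
long nose R [571.7 453.9 119. ]
long nose L [552.4 488.2 119.6]
short L [455.9 434.1  81.7]
short R [474.8 400.4  85.5]
base L [355.3 396.8   2.2]
base R [393.1 334.2  -0.8]
wedge L [507.1 186.2  41.2]
wedge R [530.1 157.2  36.3]
plate FL [532.4 260.8  50.9]
plate FR [604.7 149.6  57. ]
wedge [array([519.377, 174.459,   0.629,  59.514,  59.091]), np.float64(86.982), np.float64(460.162)]
wedge [array([518.542, 174.203,   0.623,  59.804,  62.918]), np.float64(22.741), np.float64(253.662)]
wedge [array([524.926, 177.873,   0.644,  62.435,  51.106]), np.float64(56.76), np.float64(206.5)]
rack [409. 387.  19.] [array([431.985, 400.469,   0.499,  49.814,  54.422,  45.014,  49.164]), np.float64(97.417), np.float64(1387.657)]
rack [409. 387.  19.] [array([431.654, 400.759,   0.495,  50.188, 112.816,  45.389,  68.705]), np.float64(46.302), np.float64(724.507)]
rack [409. 387.  19.] [array([434.137, 402.359,   0.496,  92.55 ,  52.879,  45.037,  47.784]), np.float64(44.236), np.float64(663.15)]
```

```bash
cat >> h.py <<'E'
PY,RY=0.62,0.498
TAIL=np.array([519.4,174.5,25.]); RACK=np.array([432.,400.5,0])
def Rdown(yaw): return R.from_matrix(np.array([[-np.cos(yaw),-np.sin(yaw),0],[-np.sin(yaw),np.cos(yaw),0],[0,0,-1.]]))
def Rrack(yaw):
    X=np.array([np.cos(yaw),np.sin(yaw),0]);Z=np.array([0,0,1.])
    x=-(X+Z)/2**.5;z=(X-Z)/2**.5;return R.from_matrix(np.c_[x,np.cross(z,x),z])
def cur():
    s=telemetry.sense();q=s["ee_rot"];return np.array(s["eef_pos"]),R.from_quat([q[1],q[2],q[3],q[0]]),s
def go(pos,rot):
    p,r,s=cur();d=r.inv().apply(np.array(pos)-p)/120;w=(r.inv()*rot).as_rotvec()/.5
    print("t",s["time_s"],"tcp",p.round(1),"shift",d.round(3),"turn",w.round(3),"F",np.round(s["force"],1),"grip",round(float(s["grip_width"]),3),"q",np.round(s["joints"],2))
def wpt(sd,z,tail=TAIL): return [tail[0]+sd*np.cos(PY),tail[1]+sd*np.sin(PY),z]
E
python3 - <<'E'
from h import *
print(wpt(36,17)); go(wpt(36,110),Rdown(PY))
p=eyes.capture("top");print("flask",onz(p,380,200,150))
E
```

```text
[np.float64(548.6996244398512), np.float64(195.41726577934298), 17]
t 1.5 tcp [174.5 495.2 231.3] shift [-3.771 -1.32   1.011] turn [-0.    -0.    -1.918] F [-0.5  0.5 -0.4] grip 1.0 q [ 1.01  0.31  1.5  -0.    1.33 -0.22]
flask [561.85265832 -28.46293134 150.        ]
```

>>> drive_tool(
  series="-1 -0.35 0 0 0 -1 1;-1 -0.35 0 0 0 -1 1;-1 -0.35 0 0 0 -1 1;-1 -0.35 0 0 0 -1 1;-1 -0.35 0 0 0 -1 1",
)

```text
time_s: 2.05
eef_pos: [274.4, 415.1, 231.4]
ee_rot: [0.0, -0.08, 0.997, 0.0]
force: [-0.7, 0.6, -0.1]
grip_width: 1.004
```

>>> drive_tool(
  series="-0.9 -1 0 0 0 -0.9 1;-0.9 -1 0 0 0 -0.9 1;-0.9 -1 0 0 0 -0.9 1;-0.9 -1 0 0 0 -0.9 1;-0.9 -1 0 0 0 -0.9 1",
)

```text
time_s: 2.55
eef_pos: [402.0, 312.5, 231.1]
ee_rot: [0.0, -0.298, 0.955, -0.0]
force: [-1.4, -0.2, -0.5]
grip_width: 1.004
```

```bash
python3 -c "
from h import *
go(wpt(36,110),Rdown(PY))"
```

```text
t 2.55 tcp [402.  312.5 231.1] shift [-0.45  -1.498  1.01 ] turn [-0.001  0.    -0.029] F [-1.4 -0.2 -0.5] grip 1.004 q [ 0.43  0.28  1.54 -0.    1.32 -1.75]
```

>>> drive_tool(
  series="-0.22 -0.75 0.3 0 0 -0.03 1;-0.22 -0.75 0.3 0 0 -0.03 1;-0.22 -0.75 0.3 0 0 -0.03 1",
)

```text
time_s: 2.85
eef_pos: [476.2, 251.7, 192.7]
ee_rot: [-0.002, -0.303, 0.953, -0.0]
force: [-0.4, 0.5, -0.6]
grip_width: 1.001
```

>>> drive_tool(
  series="-0.23 -0.75 0.7 0 0 0 1;-0.23 -0.75 0.7 0 0 0 1;-0.23 -0.75 0.7 0 0 0 1;-0.23 -0.75 0.7 0 0 0 1;-0.23 -0.75 0.7 0 0 0 1",
)

```text
time_s: 3.35
eef_pos: [549.8, 195.4, 109.0]
ee_rot: [-0.002, -0.302, 0.953, -0.0]
force: [-0.1, 0.8, 1.2]
grip_width: 0.996
```

```bash
python3 - <<'E'
from h import *
go(wpt(36,17),Rdown(PY))
P,r,s=cur()
a=eyes.capture("top");b=eyes.capture("side")
print("tcp proj",proj(a,P),proj(b,P),"tail proj",proj(b,TAIL+[0,0,18]))
A=cv2.resize(a["frame"][160:240,250:350],(500,400),interpolation=3);B=cv2.resize(b["frame"][130:220,250:330],(355,400),interpolation=3)
cv2.imwrite("pics/pre.png",np.hstack([A[:,:440],B])[...,::-1])
E
```

```text
t 3.35 tcp [549.8 195.4 109. ] shift [0.004 0.005 0.767] turn [ 0.001 -0.007 -0.011] F [-0.1  0.8  1.2] grip 0.996 q [ 0.14  0.56  1.47 -0.    1.12 -2.04]
tcp proj (np.float64(294.316263816781), np.float64(207.75974816101984)) (np.float64(290.7780620599829), np.float64(169.53015560318113)) tail proj (np.float64(287.6153680874992), np.float64(197.8256359061832))
```

View pics/pre.png

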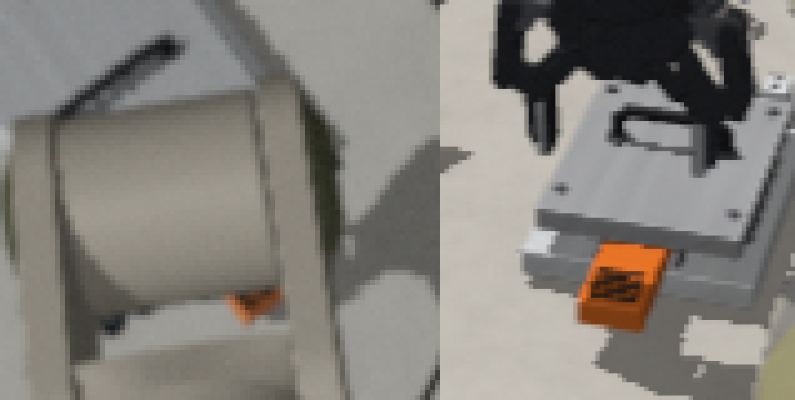

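>>> drive_tool(
  series="0.05 0 0.3 0 0 0 1;0.05 0 0.5 0 0 0 1;0.05 0 0.65 0 0 0 1;0.05 0 0.77 0 0 0 1;0.05 0 0.77 0 0 0 1;0.05 0 0.77 0 0 0 1",
)

```text
time_s: 4.05
eef_pos: [545.3, 192.5, 18.7]
ee_rot: [0.0, -0.303, 0.953, -0.001]
force: [-0.6, -0.8, 0.1]
grip_width: 1.001
```

```bash
python3 - <<'E'
from h import *
go(wpt(36,17),Rdown(PY))
P,r,s=cur()
b=eyes.capture("side")
print("tcp proj",proj(b,P),"tail proj",proj(b,TAIL+[0,0,18]))
B=cv2.resize(b["frame"][140:220,250:340],None,fx=7,fy=7,interpolation=3)
cv2.imwrite("pics/pre2.png",B[...,::-1])
E
```

```text
t 4.05 tcp [545.3 192.5  18.7] shift [-0.037  0.004  0.014] turn [-0.002 -0.    -0.008] F [-0.6 -0.8  0.1] grip 1.001 q [ 0.14  0.67  1.55 -0.    0.92 -2.05]
tcp proj (np.float64(290.92226873409794), np.float64(197.28720350042968)) tail proj (np.float64(287.6153680874992), np.float64(197.8256359061832))
```

View pics/pre2.png

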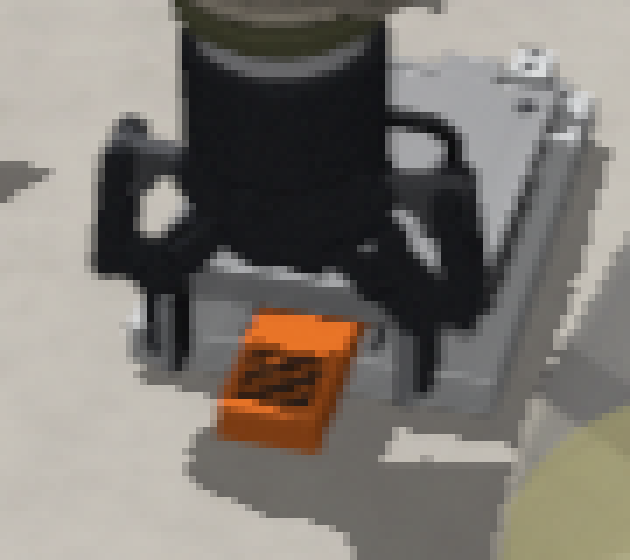

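>>> drive_tool(
  series="0 0 0 0 0 0 0;0 0 0 0 0 0 0;0 0 0 0 0 0 0;0 0 0 0 0 0 0;0 0 0 0 0 0 0;0 0 0 0 0 0 0;0 0 0 0 0 0 0;0 0 0 0 0 0 0",
  newtons=60,
)

```text
time_s: 4.9
eef_pos: [545.4, 192.6, 19.5]
ee_rot: [0.0, -0.303, 0.953, -0.001]
force: [-3.2, -0.3, 5.4]
grip_width: 0.454
```

>>> drive_tool(
  series="0.02 0 0 0 0 0 0;0.04 0 0 0 0 0 0;0.06 0 0 0 0 0 0;0.08 0 0 0 0 0 0;0.1 0 0 0 0 0 0;0.1 0 0 0 0 0 0",
)

```text
time_s: 5.5
eef_pos: [537.2, 186.3, 19.8]
ee_rot: [0.003, -0.303, 0.953, -0.0]
force: [7.7, 5.8, -5.7]
grip_width: 0.457
```

>>> drive_tool(
  series="0.03 0 0 0 0 0 0;0.06 0 0 0 0 0 0;0.09 0 0 0 0 0 0;0.12 0 0 0 0 0 0;0.15 0 0 0 0 0 0;0.18 0 0 0 0 0 0;0.21 0 0 0 0 0 0;0.24 0 0 0 0 0 0;0.27 0 0 0 0 0 0;0.3 0 0 0 0 0 0;0.32 0 0 0 0 0 0;0.32 0 0 0 0 0 0",
)

```text
time_s: 6.7
eef_pos: [506.9, 164.5, 19.7]
ee_rot: [0.004, -0.303, 0.953, -0.0]
force: [7.2, 3.3, -6.3]
grip_width: 0.456
```

```bash
python3 - <<'E'
from h import *
go(wpt(36,17),Rdown(PY))
b=eyes.capture("side")
B=cv2.resize(b["frame"][140:230,240:340],None,fx=6,fy=6,interpolation=3)
cv2.imwrite("pics/mid.png",B[...,::-1])
E
```

```text
t 6.7 tcp [506.9 164.5  19.7] shift [-0.433  0.009  0.026] turn [-0.007  0.017 -0.01 ] F [ 7.2  3.3 -6.3] grip 0.456 q [ 0.09  0.59  1.7   0.    0.84 -2.09]
```

View pics/mid.png

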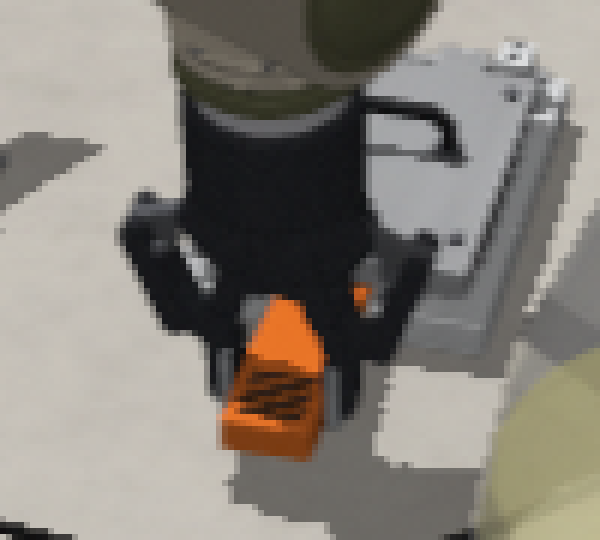

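>>> drive_tool(
  series="0.03 0 0 0 0 0 0;0.03 0 0 0 0 0 0;0.03 0 0 0 0 0 0;0.01 0 0 0 0 0 0;0.02 0 0 0 0 0 0.8;0.02 0 0 0 0 0 1;0.02 0 0 0 0 0 1;0.02 0 0 0 0 0 1;0.02 0 0 0 0 0 1;0.02 0 0 0 0 0 1;0.02 0 0 0 0 0 1",
)

```text
time_s: 7.85
eef_pos: [505.0, 163.1, 19.7]
ee_rot: [0.004, -0.303, 0.953, -0.0]
force: [-0.3, 0.3, 0.0]
grip_width: 1.001
```

```bash
python3 - <<'E'
from h import *
go(wpt(36,17),Rdown(PY))
from fit import *
ps=eyes.capture("side")
save(ps,"rel",(240,140,340,230),6)
E
```

```text
t 7.85 tcp [505.  163.1  19.7] shift [-0.453  0.009  0.026] turn [-0.007  0.016 -0.01 ] F [-0.3  0.3  0. ] grip 1.001 q [ 0.09  0.59  1.71  0.    0.84 -2.1 ]
```

View pics/rel.png

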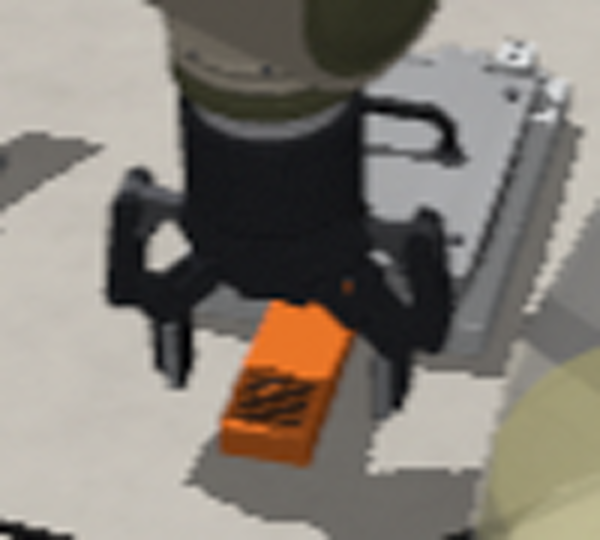

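>>> drive_tool(
  series="-0.2 0 0 0 0 0 1;-0.35 0 0 0 0 0 1;-0.475 0 0.02 0 0 0 1;-0.475 0 0.02 0 0 0 1;-0.475 0 0.02 0 0 0 1",
)

```text
time_s: 8.4
eef_pos: [551.0, 195.9, 17.5]
ee_rot: [0.004, -0.303, 0.953, -0.0]
force: [-0.0, -0.2, -0.4]
grip_width: 0.995
```

```bash
python3 - <<'E'
from h import *
go(wpt(36,17),Rdown(PY))
ps=eyes.capture("side")
save(ps,"re2",(250,145,330,215),8)
E
```

```text
t 8.4 tcp [551.  195.9  17.5] shift [0.018 0.008 0.004] turn [-0.006  0.015 -0.009] F [-0.  -0.2 -0.4] grip 0.995 q [ 0.14  0.68  1.53  0.    0.92 -2.05]
```

View pics/re2.png

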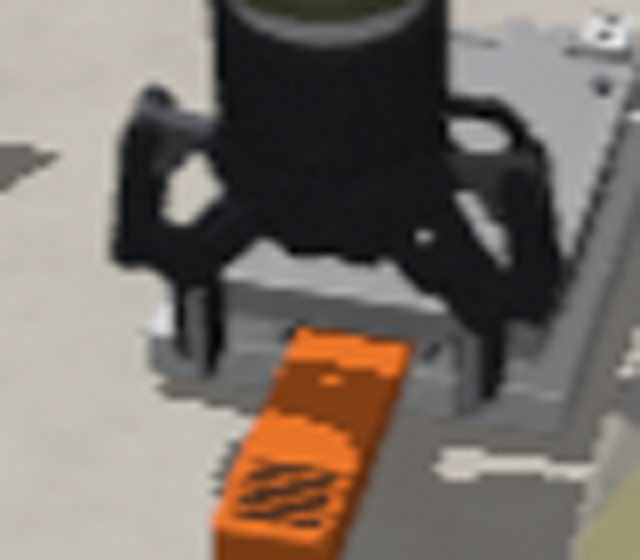

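>>> drive_tool(
  series="0.01 0 0 0 0 0 0.8;0.01 0 0 0 0 0 0;0.01 0 0 0 0 0 0;0.01 0 0 0 0 0 0;0.01 0 0 0 0 0 0;0.01 0 0 0 0 0 0;0.01 0 0 0 0 0 0;0.01 0 0 0 0 0 0",
  newtons=70,
)

```text
time_s: 9.25
eef_pos: [549.7, 195.0, 18.0]
ee_rot: [0.004, -0.303, 0.953, -0.0]
force: [-3.4, -1.6, 6.5]
grip_width: 0.447
```

>>> drive_tool(
  series="0.03 0 0 0 0 0 0;0.06 0 0 0 0 0 0;0.09 0 0 0 0 0 0;0.11 0 0 0 0 0 0;0.13 0 0 0 0 0 0;0.15 0 0 0 0 0 0;0.17 0 0 0 0 0 0;0.19 0 0 0 0 0 0;0.21 0 0 0 0 0 0;0.23 0 0 0 0 0 0;0.25 0 0 0 0 0 0;0.27 0 0 0 0 0 0",
)

```text
time_s: 10.45
eef_pos: [522.9, 176.1, 17.7]
ee_rot: [0.004, -0.303, 0.953, -0.0]
force: [0.4, 0.2, -1.6]
grip_width: 0.451
```

>>> drive_tool(
  series="0.06 0 0 0 0 0 0;0.12 0 0 0 0 0 0;0.18 0 0 0 0 0 0;0.24 0 0 0 0 0 0;0.3 0 0 0 0 0 0;0.35 0 0 0 0 0 0;0.35 0 -0.1 0 0 0 0;0.35 0 -0.3 0 0 0 0;0.35 0 -0.6 0 0 0 0;0.35 0 -1 0 0 0 0;0.35 0 -1 0 0 0 0",
)

```text
time_s: 11.55
eef_pos: [490.8, 152.0, 144.0]
ee_rot: [0.009, -0.303, 0.953, -0.002]
force: [-0.1, -0.6, -1.4]
grip_width: 0.449
```

```bash
cat >> h.py <<'E'
U=np.array([np.cos(RY),np.sin(RY),1])/2**.5; N=np.array([-np.cos(RY),-np.sin(RY),1])/2**.5
def rk(s,out,h,lat=0):  # TCP for wedge tail 'out' mm from home, grip at s, TCP h mm below underside
    Y=np.array([-np.sin(RY),np.cos(RY),0]); return RACK+[0,0,19]-9*N+U*(s+out)-h*N+lat*Y
E
python3 - <<'E'
from h import *
print("goal",rk(87,95,7),rk(87,0,7)); go(rk(87,95,7),Rrack(RY))
a=eyes.capture("top");save(a,"a1",(200,150,340,270),5)
E
```

```text
goal [555.00182713 467.37713005 136.37972568] [495.98579896 435.28961816  69.20458146]
t 11.55 tcp [490.8 152.  144. ] shift [-1.953  1.837  0.081] turn [ 0.077 -1.534  0.229] F [-0.1 -0.6 -1.4] grip 0.449 q [ 0.07  0.37  1.67  0.    1.09 -2.12]
```

View pics/a1.png

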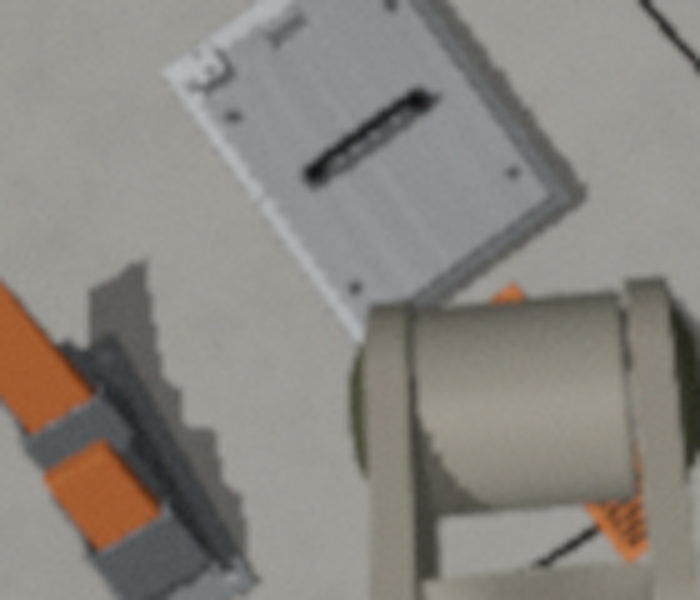

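```bash
python3 - <<'E'
from h import *
g=rk(87,95,7)+80*N; print(g); go(g,Rrack(RY))
E
```

```text
[505.3041192  440.3560674  192.94826817]
t 11.6 tcp [489.4 151.9 140.9] shift [-1.502  1.883 -0.427] turn [ 0.082 -1.543  0.227] F [ 0.3 -0.6 -1.4] grip 0.445 q [ 0.07  0.37  1.67  0.    1.09 -2.12]
```

>>> drive_tool(
  series="-0.2 0.2 -0.3 0 -0.1 0 0;-0.4 0.4 -0.5 0.02 -0.3 0.04 0;-0.6 0.6 -0.6 0.03 -0.5 0.08 0;-0.75 0.8 -0.6 0.04 -0.7 0.1 0;-0.75 0.95 -0.6 0.04 -0.75 0.1 0;-0.75 0.95 -0.6 0.04 -0.75 0.1 0",
)

```text
time_s: 12.2
eef_pos: [494.1, 298.0, 212.2]
ee_rot: [0.186, -0.275, 0.942, 0.046]
force: [-0.2, -0.3, 0.1]
grip_width: 0.446
```

```bash
python3 - <<'E'
from h import *
g=rk(87,95,7)+80*N; go(g,Rrack(RY))
E
```

```text
t 12.2 tcp [494.1 298.  212.2] shift [-0.607  0.954  0.405] turn [ 0.05  -0.797  0.13 ] F [-0.2 -0.3  0.1] grip 0.446 q [ 0.3   0.25  1.68  0.12  0.83 -1.9 ]
```

>>> drive_tool(
  series="-0.2 0.3 0.05 0.01 -0.25 0.04 0;-0.4 0.6 0.15 0.03 -0.5 0.08 0;-0.55 0.85 0.3 0.05 -0.7 0.12 0;-0.61 0.95 0.4 0.05 -0.8 0.13 0;-0.61 0.95 0.4 0.05 -0.8 0.13 0;-0.61 0.95 0.4 0.05 -0.8 0.13 0;-0.61 0.95 0.4 0.05 -0.8 0.13 0",
)

```text
time_s: 12.9
eef_pos: [506.7, 439.0, 194.5]
ee_rot: [0.372, -0.227, 0.895, 0.094]
force: [-0.3, 0.7, -1.3]
grip_width: 0.447
```

```bash
cat > run2.py <<'E'
from fit import *
import sys
P,r,s=cur(); d=r.as_matrix()
# held wedge: s (grip), h, lat, pitch fixed by tool; visible near tail from 0..v
pt=eyes.capture("top");ps=eyes.capture("side")
print(nets.spot_in("wedge_tail",pt)[:3],nets.spot_in("wedge_tail",ps)[:3],nets.spot_in("wedge_nose",ps)[:2])
for S in(86,):
  tail=P+d[:,0]*S-d[:,2]*7
  for n,p in(("top",pt),("side",ps)):
    print(n,"tailtop",np.round([proj(p,tail-d[:,2]*18+d[:,1]*y) for y in(-20,20)],1).tolist(),"tcp",np.round(proj(p,P),1))
A=cv2.resize(pt["frame"][180:290,170:270],(400,440),interpolation=3);B=cv2.resize(ps["frame"][95:205,175:275],(400,440),interpolation=3)
cv2.imwrite("pics/"+sys.argv[1]+".png",np.hstack([A,B])[...,::-1])
E
python3 - <<'E'
from h import *
g=rk(87,95,7); go(g,Rrack(RY))
E
python3 run2.py hov
```

```text
t 12.9 tcp [506.7 439.  194.5] shift [0.013 0.016 0.673] turn [-0.003  0.003 -0.002] F [-0.3  0.7 -1.3] grip 0.447 q [ 0.56  0.37  1.73 -0.17  0.26 -1.36]
[{'rect': [175.8, 208.8, 218.9, 250.5], 'confidence': 0.87}] [{'rect': [204.8, 84.5, 232.4, 140.7], 'confidence': 0.57}] [{'rect': [199.4, 86.8, 228.6, 142.6], 'confidence': 0.7}]
top tailtop [[220.5, 248.4], [206.9, 256.2]] tcp [194.1 225.4]
side tailtop [[214.5, 139.9], [201.1, 137.0]] tcp [219.8 109.9]
```

View pics/hov.png

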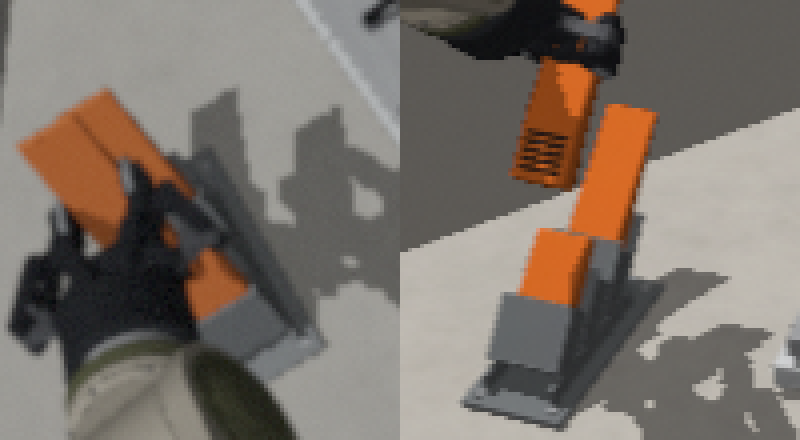

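```bash
cat > run3.py <<'E'
from fit import *
P,r,s=cur(); d=r.as_matrix()
pt=eyes.capture("top");ps=eyes.capture("side")
def tailM(x,y,dx):
    n=np.array([-.7071,0,.7071]);q=np.array([dx,0,19])-9*n
    return T(x+np.cos(RY)*q[0],y+np.sin(RY)*q[0],q[2],RY,np.pi/4)
def held(S,lat):
    M=np.eye(4);M[:3,:3]=np.c_[-d[:,0],d[:,1],-d[:,2]];M[:3,3]=P+d[:,0]*S-d[:,2]*7+d[:,1]*lat;return M
g=lambda v,i:[seg(held(v[0],v[1]),0,v[2],150),seg(tailM(v[3],v[4],36),v[5],150,150),seg(tailM(v[3],v[4],-36),v[6],95,95)]
print("side S,lat,v,rx,ry",[np.round(q,2) for q in fit([ps],[(196,112,245,174)],g,np.array([86,0,42,434.,402.4,53,48]),[4,4,4,4,4,4,4])])
# top: nose corners of held wedge
n=[proj(pt,(held(86,0)@np.array([150,y,4,1]))[:3]) for y in(-20,20)]
print("nose pred top",np.round(n,1).tolist(),"obs R (196.2,202.5) L (175,217)")
E
python3 run3.py
```

```text
side S,lat,v,rx,ry [array([5.2150e+01, 4.1000e-01, 1.1073e+02, 4.3389e+02, 4.0215e+02,
       5.2950e+01, 4.7670e+01]), np.float64(142.27), np.float64(915.31)]
nose pred top [[186.9, 207.4], [172.2, 215.8]] obs R (196.2,202.5) L (175,217)
```

```bash
cat >> fit.py <<'E'
def orange(p):
    f=cv2.GaussianBlur(p["frame"],(0,0),.3).astype(float); m=np.clip(((f[...,0]-f[...,2])/(f[...,0]+12)-.25)/.4,0,1)
    return cv2.morphologyEx(m,cv2.MORPH_CLOSE,np.ones((3,3)))
E
cat > run4.py <<'E'
exec(open("run3.py").read().split("print(")[0])
for S0,v0 in((86,42),(90,45),(80,38)):
    print([np.round(q,2) for q in fit([ps],[(196,114,245,174)],g,np.array([S0,-3,v0,434.,402.4,53,48]),[3,2,3,2,2,3,3])])
gt=lambda v,i:[seg(held(v[0],v[1]),v[2],150,150)]
for S0 in(86,92): print("top",[np.round(q,2) for q in fit([pt],[(168,205,187,232)],gt,np.array([S0,-2,100.]),[4,3,8])])
cv2.imwrite("m.png",np.hstack([orange(ps)[95:205,175:275],orange(pt)[180:290,170:270]])*255)
E
python3 run4.py
```

```text
[array([ 88.8 ,  -3.03,  76.89, 434.87, 402.73,  51.24,  46.37]), np.float64(40.97), np.float64(1190.03)]
[array([ 88.79,  -3.37,  76.47, 433.36, 400.93,  51.44,  48.02]), np.float64(45.27), np.float64(1190.03)]
[array([ 88.79,  -3.08,  76.83, 434.99, 402.61,  51.36,  46.21]), np.float64(40.99), np.float64(1190.03)]
top [array([91.54, -1.86, 97.3 ]), np.float64(2.19), np.float64(150.27)]
top [array([91.53, -1.87, 99.1 ]), np.float64(2.19), np.float64(150.27)][ WARN:0@4.098] global loadsave.cpp:1063 imwrite_ Unsupported depth image for selected encoder is fallbacked to CV_8U.
```

```bash
python3 - <<'E'
from h import *
go(rk(88,84,7,2.8)+4*N,Rrack(RY))
E
```

```text
t 13.35 tcp [505.7 439.9 193.8] shift [0.09  0.028 0.637] turn [-0.     0.003 -0.001] F [ 0.5 -0.3 -1.2] grip 0.447 q [ 0.56  0.37  1.73 -0.17  0.25 -1.36]
```

>>> drive_tool(
  series="0.09 0.03 0.2 0 0 0 0;0.09 0.03 0.35 0 0 0 0;0.09 0.03 0.48 0 0 0 0;0.09 0.03 0.56 0 0 0 0;0.09 0.03 0.61 0 0 0 0;0.09 0.03 0.64 0 0 0 0;0.09 0.03 0.64 0 0 0 0;0.09 0.03 0.64 0 0 0 0",
)

```text
time_s: 14.15
eef_pos: [545.0, 465.4, 132.4]
ee_rot: [0.372, -0.227, 0.895, 0.095]
force: [0.2, -0.1, -0.6]
grip_width: 0.449
```

```bash
cat > run5.py <<'E'
from h import *
import sys
P,r,s=cur();d=r.as_matrix()
L=np.linalg.inv(np.c_[U,np.cross(N,U),N])@(P-RACK-[0,0,19]+9*N)
print("U,Y,N of tcp rel tail-home",L.round(2),"F tool xyz",(d.T@s["force"]).round(1))
go(rk(*map(float,sys.argv[1:5]))+float(sys.argv[5])*N,Rrack(RY))
E
python3 run5.py 88 62 7 2.8 3; python3 - <<'E'
exec(open("run3.py").read().split("print(")[0])
g=lambda v,i:[seg(held(v[0],v[1]),0,v[2],150),seg(tailM(v[3],v[4],-36),v[5],95,95)]
print([np.round(q,2) for q in fit([ps],[(196,133,222,172)],g,np.array([88,-3,60,434.,402.4,48]),[3,2,3,2,2,3])])
E
```

```text
U,Y,N of tcp rel tail-home [172.35   3.06  -2.95] F tool xyz [ 0.3 -0.2  0.5]
t 14.15 tcp [545.  465.4 132.4] shift [ 0.186 -0.002  0.008] turn [-0.     0.004 -0.   ] F [ 0.2 -0.1 -0.6] grip 0.449 q [ 0.56  0.55  1.65 -0.27  0.17 -1.26]
[array([ 89.67,  -4.3 ,  62.12, 435.68, 402.02,  46.06]), np.float64(15.09), np.float64(402.24)]
```

>>> drive_tool(
  series="0.04 0 0 0 0 0 0;0.08 0 0 0 0 0 0;0.12 0 0 0 0 0 0;0.16 0 0 0 0 0 0;0.19 0 0 0 0 0 0;0.19 0 0 0 0 0 0",
)

```text
time_s: 14.85
eef_pos: [530.2, 457.5, 115.5]
ee_rot: [0.371, -0.228, 0.895, 0.094]
force: [-0.0, -0.8, -0.8]
grip_width: 0.451
```

```bash
python3 run5.py 88 62 7 2.8 0
```

```text
U,Y,N of tcp rel tail-home [148.51   3.14  -3.05] F tool xyz [ 0.9 -0.7  0.3]
t 14.85 tcp [530.2 457.5 115.5] shift [-0.012 -0.003  0.033] turn [-0.     0.002 -0.   ] F [-0.  -0.8 -0.8] grip 0.451 q [ 0.56  0.55  1.71 -0.41  0.11 -1.12]
```

>>> drive_tool(
  series="0 0 0.008 0 0 0 0;0 0 0.016 0 0 0 0;0 0 0.024 0 0 0 0;0 0 0.024 0 0 0 0",
)

```text
time_s: 15.25
eef_pos: [532.2, 458.5, 113.4]
ee_rot: [0.371, -0.228, 0.895, 0.094]
force: [-0.3, 0.2, -1.3]
grip_width: 0.447
```

```bash
python3 run5.py 88 62 7 2.8 0
```

```text
U,Y,N of tcp rel tail-home [148.58   3.09  -6.04] F tool xyz [1.  0.3 0.9]
t 15.25 tcp [532.2 458.5 113.4] shift [-0.012 -0.002  0.008] turn [-0.     0.002 -0.   ] F [-0.3  0.2 -1.3] grip 0.447 q [ 0.56  0.55  1.7  -0.41  0.11 -1.11]
```

>>> drive_tool(
  series="0 0 0.008 0 0 0 0;0 0 0.016 0 0 0 0;0 0 0.016 0 0 0 0",
)

```text
time_s: 15.55
eef_pos: [533.5, 459.2, 112.2]
ee_rot: [0.371, -0.228, 0.895, 0.094]
force: [-0.5, -1.2, 0.5]
grip_width: 0.447
```

>>> drive_tool(
  series="0 0 0.008 0 0 0 0;0 0 0.016 0 0 0 0;0 0 0.016 0 0 0 0",
)

```text
time_s: 15.85
eef_pos: [534.6, 459.9, 111.0]
ee_rot: [0.371, -0.228, 0.895, 0.094]
force: [-5.2, -2.4, 5.0]
grip_width: 0.446
```

```bash
python3 run5.py 88 62 7 2.8 0
```

```text
U,Y,N of tcp rel tail-home [148.86   3.13  -9.75] F tool xyz [ 0.5  0.3 -7.5]
t 15.85 tcp [534.6 459.9 111. ] shift [-0.01  -0.003 -0.023] turn [-0.     0.002 -0.   ] F [-5.2 -2.4  5. ] grip 0.446 q [ 0.56  0.56  1.69 -0.42  0.11 -1.11]
```

>>> drive_tool(
  series="0 0 -0.01 0 0 0 0;0.025 0 -0.01 0 0 0 0;0.05 0 -0.01 0 0 0 0;0.075 0 -0.01 0 0 0 0;0.1 0 -0.01 0 0 0 0;0.1 0 -0.01 0 0 0 0",
)

```text
time_s: 16.45
eef_pos: [526.5, 455.6, 103.8]
ee_rot: [0.372, -0.228, 0.895, 0.095]
force: [-2.2, -1.1, 3.6]
grip_width: 0.45
```

```bash
python3 run5.py 88 30 7 3 -1.5
```

```text
U,Y,N of tcp rel tail-home [137.3    3.24  -8.39] F tool xyz [-0.8  0.1 -4.3]
t 16.45 tcp [526.5 455.6 103.8] shift [ 0.161 -0.002  0.001] turn [ 0.     0.005 -0.   ] F [-2.2 -1.1  3.6] grip 0.45 q [ 0.56  0.56  1.73 -0.57  0.08 -0.96]
```

>>> drive_tool(
  series="0.025 0 -0.007 0 0 0 0;0.05 0 -0.007 0 0 0 0;0.075 0 -0.007 0 0 0 0;0.1 0 -0.007 0 0 0 0;0.1 0 -0.007 0 0 0 0",
)

```text
time_s: 16.95
eef_pos: [518.5, 451.1, 95.5]
ee_rot: [0.372, -0.228, 0.895, 0.095]
force: [-1.6, -0.6, 0.1]
grip_width: 0.447
```

```bash
python3 run5.py 88 30 7 3 -1.5
```

```text
U,Y,N of tcp rel tail-home [124.89   3.16  -7.74] F tool xyz [ 1.2  0.2 -1.3]
t 16.95 tcp [518.5 451.1  95.5] shift [ 0.057 -0.001  0.006] turn [0.    0.003 0.   ] F [-1.6 -0.6  0.1] grip 0.447 q [ 0.56  0.56  1.76 -0.84  0.06 -0.68]
```

>>> drive_tool(
  series="0.012 0 0 0 0 0 0;0.025 0 0 0 0 0 0;0.035 0 0 0 0 0 0;0.045 0 0 0 0 0 0;0.045 0 0 0 0 0 0",
)

```text
time_s: 17.45
eef_pos: [515.3, 449.4, 91.9]
ee_rot: [0.372, -0.228, 0.895, 0.095]
force: [-0.8, -1.0, 2.5]
grip_width: 0.449
```

```bash
python3 run5.py 88 30 7 3 -1.5
```

```text
U,Y,N of tcp rel tail-home [119.87   3.14  -7.72] F tool xyz [-1.  -0.5 -2.6]
t 17.45 tcp [515.3 449.4  91.9] shift [ 0.016 -0.001  0.006] turn [0.    0.004 0.   ] F [-0.8 -1.   2.5] grip 0.449 q [ 0.56  0.56  1.77 -1.03  0.05 -0.49]
```

>>> drive_tool(
  series="0 0 0 0 0 0 0;0 0 0 0 0 0 0;0.005 0 0 0 0.1 0 0;0.01 0 0 0 0.2 0 0;0.015 0 -0.001 0 0.3 0 0;0.021 0 -0.002 0 0.4 0 0;0.021 0 -0.002 0 0.4 0 0",
  newtons=20,
)

```text
time_s: 18.15
eef_pos: [514.1, 448.9, 90.2]
ee_rot: [0.279, -0.237, 0.928, 0.072]
force: [4.7, -1.8, -4.9]
grip_width: 0.447
```

```bash
python3 run5.py 88 30 7 3 -1.5
```

```text
U,Y,N of tcp rel tail-home [117.66   3.35  -8.04] F tool xyz [-0.  -3.8  5.9]
t 18.15 tcp [514.1 448.9  90.2] shift [-0.004 -0.003  0.003] turn [ 0.004 -0.4    0.001] F [ 4.7 -1.8 -4.9] grip 0.447 q [ 0.56  0.57  1.64 -0.09  0.35 -1.44]
```

>>> drive_tool(
  series="0 0 0 0 0 0 0;0.025 0 0.005 0 0 0 0;0.049 0 0.01 0 0 0 0;0.074 0 0.015 0 0 0 0;0.098 0 0.02 0 0 0 0;0.098 0 0.02 0 0 0 0",
  newtons=40,
)

```text
time_s: 18.75
eef_pos: [506.9, 445.1, 81.8]
ee_rot: [0.281, -0.236, 0.927, 0.072]
force: [4.5, 3.1, -3.1]
grip_width: 0.443
```

```bash
python3 run5.py 88 15 7 3 -1.5
```

```text
U,Y,N of tcp rel tail-home [106.03   3.35  -8.16] F tool xyz [-2.8  0.6  5.5]
t 18.75 tcp [506.9 445.1  81.8] shift [ 0.024 -0.003  0.008] turn [ 0.004 -0.395  0.001] F [ 4.5  3.1 -3.1] grip 0.443 q [ 0.56  0.57  1.67 -0.1   0.32 -1.42]
```

>>> drive_tool(
  series="0.025 0 0.01 0 0 0 0;0.049 0 0.015 0 0 0 0;0.074 0 0.02 0 0 0 0;0.098 0 0.025 0 0 0 0;0.098 0 0.025 0 0 0 0",
)

```text
time_s: 19.25
eef_pos: [500.6, 441.6, 74.0]
ee_rot: [0.282, -0.236, 0.927, 0.073]
force: [4.3, 1.2, 1.7]
grip_width: 0.449
```

```bash
python3 run5.py 88 0 7 3 -1.5
```

```text
U,Y,N of tcp rel tail-home [95.41  3.31 -8.62] F tool xyz [-4.5 -1.   1. ]
t 19.25 tcp [500.6 441.6  74. ] shift [ 0.061 -0.003  0.011] turn [ 0.005 -0.387  0.001] F [4.3 1.2 1.7] grip 0.449 q [ 0.56  0.57  1.7  -0.12  0.29 -1.41]
```

>>> drive_tool(
  series="0.015 0 0.003 0 0 0 0;0.03 0 0.006 0 0 0 0;0.045 0 0.009 0 0 0 0;0.045 0 0.009 0 0 0 0",
)

```text
time_s: 19.65
eef_pos: [498.2, 440.2, 71.6]
ee_rot: [0.284, -0.236, 0.926, 0.073]
force: [5.4, 0.5, 4.7]
grip_width: 0.445
```

```bash
python3 run5.py 88 0 7 3 -1.5
```

```text
U,Y,N of tcp rel tail-home [91.73  3.29 -8.36] F tool xyz [-6.8 -2.1 -1.1]
t 19.65 tcp [498.2 440.2  71.6] shift [ 0.03  -0.002  0.007] turn [ 0.005 -0.379  0.001] F [5.4 0.5 4.7] grip 0.445 q [ 0.56  0.57  1.71 -0.12  0.27 -1.4 ]
```

>>> drive_tool(
  series="0.02 0 0.004 0 0 0 0;0.04 0 0.008 0 0 0 0;0.05 0 0.01 0 0 0 0;0.05 0 0.01 0 0 0 0",
)

```text
time_s: 20.05
eef_pos: [495.7, 438.9, 69.1]
ee_rot: [0.287, -0.236, 0.926, 0.074]
force: [6.1, 0.4, 7.0]
grip_width: 0.447
```

```bash
python3 run5.py 88 0 7 3 -1.5
```

```text
U,Y,N of tcp rel tail-home [87.96  3.28 -8.1 ] F tool xyz [-8.6 -2.6 -2.6]
t 20.05 tcp [495.7 438.9  69.1] shift [-0.001 -0.002  0.003] turn [ 0.006 -0.368  0.001] F [6.1 0.4 7. ] grip 0.447 q [ 0.56  0.57  1.72 -0.13  0.25 -1.39]
```

>>> drive_tool(
  series="0.02 0 0.004 0 0 0 0;0.04 0 0.008 0 0 0 0;0.05 0 0.01 0 0 0 0;0.05 0 0.01 0 0 0 0",
)

```text
time_s: 20.45
eef_pos: [495.6, 438.8, 69.2]
ee_rot: [0.293, -0.236, 0.924, 0.076]
force: [14.3, 4.0, 12.1]
grip_width: 0.446
```

```bash
python3 run5.py 88 0 7 3 -1.5
python3 - <<'E'
from fit import *
p=eyes.capture("side");save(p,"fin1",(175,95,275,205),5)
E
```

```text
U,Y,N of tcp rel tail-home [87.94  3.26 -7.93] F tool xyz [-18.7  -3.3  -1.6]
t 20.45 tcp [495.6 438.8  69.2] shift [-0.001 -0.002  0.005] turn [ 0.007 -0.342  0.   ] F [14.3  4.  12.1] grip 0.446 q [ 0.56  0.57  1.73 -0.14  0.23 -1.38]
```

>>> drive_tool(
  series="0 0 0 0 0 0 0;0 0 0 0 0 0 0.6;0 0 0 0 0 0 0.75;0 0 0 0 0 0 1;0 0 0 0 0 0 1;0 0 0 0 0 0 1;0 0 -0.1 0 0 0 1;0 0 -0.3 0 0 0 1;0 0 -0.6 0 0 0 1;0 0 -0.9 0 0 0 1;0 0 -0.9 0 0 0 1",
)

```text
time_s: 21.6
eef_pos: [440.3, 408.9, 162.1]
ee_rot: [0.295, -0.236, 0.923, 0.077]
force: [-0.2, 0.3, -0.0]
grip_width: 0.999
```

>>> drive_tool(
  series="0.3 -0.5 -0.3 0 0 0 1;0.6 -0.9 -0.4 0 0 0 1;0.8 -1 -0.4 0 0 0 1;0.8 -1 -0.4 0 0 0 1;0.8 -1 -0.4 0 0 0 1",
)

```text
time_s: 22.1
eef_pos: [403.8, 250.7, 144.1]
ee_rot: [0.295, -0.235, 0.923, 0.077]
force: [0.3, -0.0, -0.7]
grip_width: 0.997
```

```bash
cat > run6.py <<'E'
from fit import *
pt=eyes.capture("top");ps=eyes.capture("side")
def tailM(x,y,dx,out=0,lat=0):
    n=np.array([-.7071,0,.7071]);q=np.array([dx+out*.7071,lat,19+out*.7071])-9*n
    return T(x+np.cos(RY)*q[0]-np.sin(RY)*q[1],y+np.sin(RY)*q[0]+np.cos(RY)*q[1],q[2],RY,np.pi/4)
for nm,p,b in(("side",ps,(196,100,250,174)),("top",pt,(178,196,240,262))):
  for o in(0,8):
    g=lambda v,i:[seg(tailM(v[0],v[1],36),v[2],150,150),seg(tailM(v[0],v[1],0,v[3],v[4]),v[5],150,150),seg(tailM(v[0],v[1],-36),v[6],95,95)]
    print(nm,"rx,ry,-,OUT,lat",[np.round(q,2) for q in fit([p],[b],g,np.array([433.,401,60,o,0,50,48]),[3,3,5,3,2,5,5])])
A=cv2.resize(pt["frame"][130:290,170:330],(400,400),interpolation=3);B=cv2.resize(ps["frame"][95:205,175:275],(364,400),interpolation=3)
cv2.imwrite("pics/fin.png",np.hstack([A,B])[...,::-1])
P,r,s=cur();print(P,s["time_s"],s["force"])
E
python3 run6.py
```

```text
side rx,ry,-,OUT,lat [array([434.07, 402.16,  78.78,  -0.93,  -0.65, 119.78,  95.12]), np.float64(90.65), np.float64(431.11)]
side rx,ry,-,OUT,lat [array([433.17, 403.19,  92.09, -30.9 , -13.2 , 126.75,  95.01]), np.float64(115.83), np.float64(431.11)]
top rx,ry,-,OUT,lat [array([4.3132e+02, 4.0032e+02, 5.8310e+01, 2.0800e+00, 1.3000e-01,
       5.8330e+01, 4.5500e+01]), np.float64(34.18), np.float64(963.44)]
top rx,ry,-,OUT,lat [array([ 4.3132e+02,  4.0040e+02,  5.4650e+01,  3.3000e+00, -1.2000e-01,
        5.8070e+01,  4.5000e+01]), np.float64(32.75), np.float64(963.44)]
[404.64690192 251.77977851 144.80590817] 22.2 [ 0.2422106   1.07361621 -0.80648565]
```

>>> drive_tool(
  series="0.3 0.0 -0.4 0 0 0 1;0.6 0.0 -0.8 0 0 0 1;0.9 0 -1 0 0 0 1;1 0 -1 0 0 0 1;1 0 -1 0 0 0 1",
)

```text
time_s: 22.7
eef_pos: [256.4, 170.4, 173.4]
ee_rot: [0.298, -0.234, 0.922, 0.075]
force: [0.5, -0.3, -0.6]
grip_width: 1.002
```

```bash
python3 run6.py; python3 - <<'E'
from h import *
p=eyes.capture("side");print([proj(p,x) for x in cur()[0][None]])
E
```

```text
side rx,ry,-,OUT,lat [array([ 4.3361e+02,  4.0143e+02,  5.3270e+01, -2.9000e-01,  6.1000e-01,
        5.4370e+01,  4.7600e+01]), np.float64(17.31), np.float64(860.0)]
side rx,ry,-,OUT,lat [array([ 4.3361e+02,  4.0152e+02,  5.3740e+01, -2.9000e-01,  5.1000e-01,
        5.4030e+01,  4.7580e+01]), np.float64(17.23), np.float64(860.0)]
top rx,ry,-,OUT,lat [array([4.3130e+02, 3.9992e+02, 5.7570e+01, 3.4600e+00, 1.8000e-01,
       5.7320e+01, 4.5570e+01]), np.float64(33.44), np.float64(964.93)]
top rx,ry,-,OUT,lat [array([4.3128e+02, 3.9982e+02, 6.0560e+01, 5.7100e+00, 2.3000e-01,
       5.5860e+01, 4.5610e+01]), np.float64(35.42), np.float64(964.93)]
[258.4500951  171.15051416 173.78523488] 22.8 [-0.30019506 -0.46912752  0.29964013]
[(np.float64(194.7014622481372), np.float64(204.68361307366436))]
```

Side fit: out = −0.3 mm, with a clean residual. The top view is weak here because the orange faces overlap. I'll use the last picture to check by eye.

View pics/fin.png

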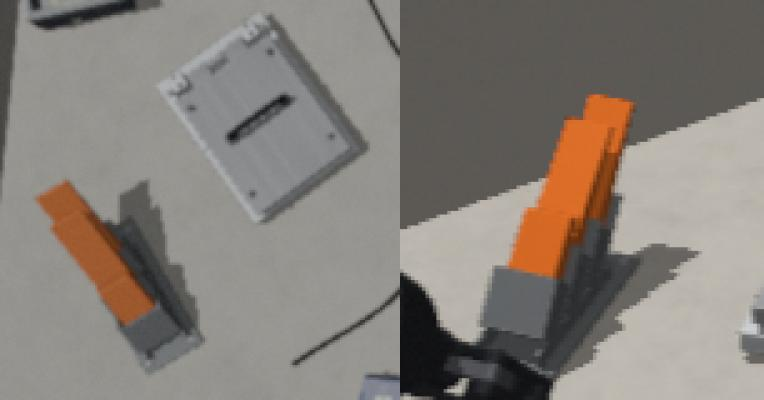

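View 12, the last. The wedge stands in the middle pocket and the plate is flat. The nose offsets read from the two views disagree by a few mm, so I'll test the seating by touch: regrip nearer the nose, away from the walls, and push gently.

```bash
cat > run7.py <<'E'
from h import *
G=np.array([495.6,438.8,69.2])+14*U
q=[.293,-.236,.924,.076];ro=R.from_quat([q[1],q[2],q[3],q[0]])
z=ro.apply([0,0,1])
for k in(110,0): go(G-k*z,ro)
P,r,s=cur(); print("U remaining of G",((P-G)@U).round(2),"-U in tool",r.inv().apply(-U).round(3),"Ftool",r.inv().apply(s["force"]).round(1))
E
python3 run7.py
```

```text
t 22.85 tcp [258.5 171.5 173.4] shift [-1.892  1.007  1.402] turn [-0.001  0.012 -0.004] F [ 0.7 -0.2  0.2] grip 1.0 q [-0.13 -0.57  2.54  0.54  0.73 -2.53]
t 22.85 tcp [258.5 171.5 173.4] shift [-1.887  1.008  2.319] turn [-0.001  0.012 -0.004] F [ 0.7 -0.2  0.2] grip 1.0 q [-0.13 -0.57  2.54  0.54  0.73 -2.53]
U remaining of G -177.89 -U in tool [ 0.986 -0.001  0.164] Ftool [-0.5 -0.5  0.2]
```

>>> drive_tool(
  series="-0.35 0.15 0.2 0 0 0 1;-0.65 0.3 0.45 0 0 0 1;-0.95 0.5 0.7 0 0 0 1;-0.95 0.5 0.7 0 0 0 1;-0.95 0.5 0.7 0 0 0 1",
)

```text
time_s: 23.35
eef_pos: [355.1, 296.1, 169.2]
ee_rot: [0.293, -0.237, 0.923, 0.077]
force: [-0.7, -0.8, -0.7]
grip_width: 1.003
```

>>> drive_tool(
  series="-0.35 0.2 0.2 0 0 0 1;-0.65 0.35 0.45 0 0 0 1;-0.94 0.5 0.7 0 0.01 0 1;-0.94 0.5 0.7 0 0.01 0 1;-0.94 0.5 0.7 0 0.01 0 1",
)

```text
time_s: 23.85
eef_pos: [448.6, 417.9, 163.6]
ee_rot: [0.289, -0.239, 0.924, 0.077]
force: [-0.6, -1.4, 0.1]
grip_width: 0.996
```

```bash
python3 run7.py
```

```text
t 23.85 tcp [448.6 417.9 163.6] shift [-0.01  -0.037 -0.048] turn [ 0.009 -0.014  0.009] F [-0.6 -1.4  0.1] grip 0.996 q [ 0.57  0.33  1.8  -0.09  0.41 -1.43]
t 23.85 tcp [448.6 417.9 163.6] shift [-0.016 -0.041  0.869] turn [ 0.009 -0.014  0.009] F [-0.6 -1.4  0.1] grip 0.996 q [ 0.57  0.33  1.8  -0.09  0.41 -1.43]
U remaining of G 16.52 -U in tool [0.984 0.004 0.177] Ftool [ 1.  -0.9 -0.8]
```

>>> drive_tool(
  series="-0.016 -0.04 0.3 0.01 -0.014 0.01 1;-0.016 -0.04 0.55 0.01 -0.014 0.01 1;-0.016 -0.04 0.75 0.01 -0.014 0.01 1;-0.016 -0.04 0.87 0.01 -0.014 0.01 1;-0.016 -0.04 0.87 0.01 -0.014 0.01 1;-0.016 -0.04 0.87 0.01 -0.014 0.01 1",
)

```text
time_s: 24.45
eef_pos: [503.6, 443.3, 79.2]
ee_rot: [0.293, -0.236, 0.924, 0.076]
force: [-0.6, -0.6, 0.2]
grip_width: 0.999
```

>>> drive_tool(
  series="0 0 0 0 0 0 0;0 0 0 0 0 0 0;0 0 0 0 0 0 0;0 0 0 0 0 0 0;0 0 0 0 0 0 0;0 0 0 0 0 0 0;0 0 0 0 0 0 0;0 0 0 0 0 0 0",
  newtons=40,
)

```text
time_s: 25.25
eef_pos: [503.5, 443.3, 79.9]
ee_rot: [0.293, -0.236, 0.923, 0.076]
force: [-5.2, -3.9, 5.4]
grip_width: 0.457
```

```bash
python3 run7.py|tail -2
```

```text
t 25.25 tcp [503.5 443.3  79.9] shift [-0.001 -0.002  0.009] turn [-0.  0.  0.] F [-5.2 -3.9  5.4] grip 0.457 q [ 0.56  0.56  1.7  -0.13  0.27 -1.4 ]
U remaining of G 0.02 -U in tool [0.985 0.001 0.17 ] Ftool [ 2.1 -1.  -8.1]
```

>>> drive_tool(
  series="0.015 0 0.003 0 0 0 0;0.03 0 0.005 0 0 0 0;0.045 0 0.008 0 0 0 0;0.045 0 0.008 0 0 0 0",
)

```text
time_s: 25.65
eef_pos: [503.2, 443.1, 80.1]
ee_rot: [0.298, -0.236, 0.922, 0.077]
force: [8.0, 2.3, 9.7]
grip_width: 0.456
```

```bash
python3 run7.py|tail -2
```

```text
t 25.65 tcp [503.2 443.1  80.1] shift [-0.003 -0.001  0.012] turn [0.001 0.023 0.   ] F [8.  2.3 9.7] grip 0.456 q [ 0.56  0.56  1.71 -0.13  0.25 -1.39]
U remaining of G -0.07 -U in tool [0.987 0.    0.159] Ftool [-12.3  -1.9  -3.1]
```

>>> drive_tool(
  series="0.03 0 0.005 0 0 0 0;0.06 0 0.01 0 0 0 0;0.08 0 0.014 0 0 0 0;0.08 0 0.014 0 0 0 0",
)

```text
time_s: 26.05
eef_pos: [503.0, 442.8, 80.5]
ee_rot: [0.307, -0.235, 0.919, 0.08]
force: [13.9, 4.5, 17.6]
grip_width: 0.46
```

```bash
python3 run7.py|tail -2
```

```text
t 26.05 tcp [503.  442.8  80.5] shift [-0.003 -0.     0.017] turn [0.003 0.063 0.   ] F [13.9  4.5 17.6] grip 0.46 q [ 0.56  0.56  1.72 -0.15  0.22 -1.37]
U remaining of G -0.08 -U in tool [0.99  0.    0.139] Ftool [-22.   -2.7  -5.4]
```

The wedge moved less than 0.1 mm under 22 N with the fingers well away from the walls, so it is on the floor of the pocket. Release and retreat.

>>> drive_tool(
  series="0 0 0 0 0 0 0;0 0 0 0 0 0 0.6;0 0 0 0 0 0 0.75;0 0 0 0 0 0 1;0 0 0 0 0 0 1;0 0 0 0 0 0 1;0 0 -0.1 0 0 0 1;0 0 -0.3 0 0 0 1;0 0 -0.6 0 0 0 1;0 0 -0.95 0 0 0 1;0 0 -0.95 0 0 0 1",
)

```text
time_s: 27.15
eef_pos: [442.0, 409.6, 176.8]
ee_rot: [0.31, -0.235, 0.917, 0.082]
force: [-0.2, -0.2, -0.9]
grip_width: 1.0
```

>>> drive_tool(
  series="0.3 -0.4 -0.3 0 0 0 1;0.6 -0.8 -0.5 0 0 0 1;0.9 -0.9 -0.6 0 0 0 1;0.9 -0.9 -0.6 0 0 0 1;0.9 -0.9 -0.6 0 0 0 1",
)

```text
time_s: 27.65
eef_pos: [378.5, 250.4, 166.8]
ee_rot: [0.31, -0.234, 0.918, 0.081]
force: [-0.0, 0.3, -0.4]
grip_width: 1.005
```

>>> drive_tool(
  series="0.3 -0.1 -0.4 0 0 0 1;0.4 -0.2 -0.6 0 0 0 1;0.4 -0.2 -0.6 0 0 0 1;0.4 -0.2 -0.6 0 0 0 1",
)

```text
time_s: 28.05
eef_pos: [319.2, 189.5, 195.9]
ee_rot: [0.311, -0.233, 0.918, 0.08]
force: [-0.7, -0.3, -0.6]
grip_width: 0.997
```

```bash
python3 run6.py; python3 - <<'E'
from h import *
a=eyes.capture("top")
for n in("timer","primer_bottle","dish","short_wedge","long_wedge","plate"): print(n,[(np.round(d["rect"]).tolist(),round(d["confidence"],2)) for d in nets.spot_in(n,a)[:2]])
E
```

```text
side rx,ry,-,OUT,lat [array([434.06, 402.23,  52.78,  -0.58,   1.07,  53.16,  60.  ]), np.float64(18.2), np.float64(799.39)]
side rx,ry,-,OUT,lat [array([ 4.3386e+02,  4.0208e+02,  5.3000e+01, -2.0000e-01,  9.4000e-01,
        5.3270e+01,  6.0060e+01]), np.float64(18.1), np.float64(799.39)]
top rx,ry,-,OUT,lat [array([431.73, 399.98,  49.52,   1.73,   0.8 ,  59.94,  44.92]), np.float64(30.58), np.float64(968.4)]
top rx,ry,-,OUT,lat [array([431.34, 399.47,  52.41,   4.12,   0.92,  54.12,  45.01]), np.float64(33.05), np.float64(968.4)]
[318.68846868 190.47652959 194.49506213] 28.15 [-0.46921856  0.95001711 -0.31293639]
timer [([245.0, 144.0, 310.0, 217.0], 0.73), ([368.0, 255.0, 398.0, 278.0], 0.66)]
primer_bottle [([403.0, 257.0, 416.0, 273.0], 0.59)]
dish [([436.0, 234.0, 458.0, 252.0], 0.71)]
short_wedge [([210.0, 237.0, 230.0, 259.0], 0.83)]
long_wedge [([437.0, 231.0, 459.0, 251.0], 0.29)]
plate [([241.0, 145.0, 308.0, 216.0], 0.81)]
```

```bash
python3 -c "
from rig import ctrl;print(ctrl.finish_job())"
```

```text
the job is handed in; nothing more can be done
None
```

The plate is down on the windows, the long wedge is seated in the middle pocket of the rack thick end down, and the job is handed in at about 28 s.

**Drawing the wedge:** I gripped it across the sides and drew it about 50 mm. I regripped it nearer the nose while the plate still held it, then drew it clear. My steps were at most 7 mm per 0.1 s, about a third of the plate's speed limit. The pull force was about 10 N where I read it and was gone by about 83 mm. I did not measure the plate's angle; the later pictures show it lying flat.

**Racking it:** I found the lower wall by touch and slid the wedge in. Part-way in the wrist came close to a joint limit, so I turned the gripper on the wedge at low grip to finish.

**Last checks:**
- **Seating:** the wedge came to a firm stop at about 19 N. I let go, regripped nearer the nose and clear of the walls, and pushed with about 22 N. It moved less than 0.1 mm.
- **Cameras disagree slightly:** the side view fit puts the wedge within 0.6 mm of home. The top view fit was poor because the orange faces overlap, and it gave 2 to 6 mm out. I trusted the side view and the push.
- **Other objects:** the timer, bottle, dish and short wedge were found where they started. The network missed the long wedge in the final top picture. The last picture I viewed, before that regrip, shows it in its pocket, and the side fit places it there at the end.
- **Forces:** the highest I saw was about 23 N at the wrist, and the arm ended touching nothing.

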